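Roll a pipe stub into a vee rest and set it up for a hardness reading

TASK

Set the loose steel pipe stub up for a hardness reading in the vee rest bolted to the bench: with the hold-down arm still up, roll it along the bench and up the rest's lead-in ramp so that it drops into the vee, then push it endways along the vee until its far end is right up against the end stop. Finally tip the hold-down arm over so that it comes down and rests on the pipe. Do it all by pushing with the fingertips: do not lift the pipe or take it between the fingers, leave the meter, caliper and loupe where they are, and finish clear of everything.

Things in the scene. Friction and masses are not known exactly. Their poses are not given: they have to be found in the camera images.
- pipe: Bright steel pipe stub, 42.4 mm outside diameter, 130 mm long, about 0.4 kg, slightly oily: rolls readily, coasts a few cm. Origin at its centre, y along its length; x and z turn as it rolls. Starts on the bench 0.135 to 0.19 m before the vee, within 0.15 rad of parallel to it, and 20 to 40 mm short of the end stop along the vee.
- rest: Dark steel vee rest, fixed. Origin on the bench below the root of the vee, mid-length. x: the way the pipe rolls in (about the robot's left); y: along the vee (about towards the robot); z up. 120 degree vee, y -75 to 75 mm, root 4 mm high at x = 0, far flank up to 21 mm at x = 30 mm, flat block behind to x = 62 mm.
- crest (a point): Middle of the crest between ramp and vee, at x = -18 mm of the rest, 12.7 mm above the bench; the crest is 6 mm wide. The lead-in ramp, over the rest's whole width, rises to it from bench level at x = -68 mm.
- seat (a point): Where the centre of the pipe is when it is seated in the vee and home: x = 0, y = -10 mm of the rest, 28.5 mm above the bench.
- stop_face (a point): Point on the inner face of the end stop (y = -75 mm of the rest) on the axis of a seated pipe. The stop is an upright plate 8 mm thick, 46 mm high, x -23 to 29 mm of the rest, across the end of the vee away from the robot.
- hinge (a point): Axis of the hold-down arm's hinge (parallel to the vee), at x = 50 mm, y = 0 of the rest, 58 mm above the bench, between two cheeks that reach to y = -17 and 17 mm and 68 mm high.
- hold_down (a joint): Hold-down arm: 0 = level, its pad on a seated pipe; pi/2 upright; 1.9 = leaning back on its stop. Starts at 1.65 to 1.88. Stiff hinge (0.02 N m): it stays where left above about 1.2 rad; tipped further over towards the vee it falls slowly by its own weight till its pad, 50 mm from the hinge, meets the pipe. Bar 14 mm wide, 8 mm thick, black ball at the end.
- ball (a point): Centre of the 16 mm black ball at the free end of the hold-down arm, 66 mm from the hinge; about 123 mm above the bench when the arm is up.
- white_meter: White bench meter, 66 x 145 x 107 mm, loose, origin under its centre. Leave it alone.
- caliper: Steel vernier caliper lying on the bench, 69 x 225 x 12 mm, loose, origin under its centre. Leave it alone.
- loupe: Black eye loupe, 38 mm wide, 37 mm high, loose, origin under its centre. Leave it alone.
Things that resemble listed ones, but are neither listed nor needed, are in the scene too. Of the things like the pipe, leave any that is purple or red; of the rest the larger one is meant.

How it is judged (in metres and radians):
On the way, in this order (a step that is already met when the one before it is completed fails the run):
1. the pipe rolls along the bench before the ramp: it has turned over by at least a fifth of a turn (angle between pipe's own z axis and vertical above 1.3 rad and x of pipe in the frame of rest below -0.05 m and height (world z) of pipe below 0.03 m), for 0.05 s.
2. with the arm still up, the pipe lies seated in the vee with its end against the end stop (x of pipe in the frame of rest between -0.003 and 0.003 m and z of pipe in the frame of rest below 0.0305 m and y of pipe in the frame of rest below -0.007 m and angle between the y axis of pipe and the y axis of rest, either way round below 0.05 rad and value of joint hold_down above 1.2 rad), for 0.2 s.
At the end, for the whole second after the job is handed in: The pipe lies at rest in the vee (axis within 3 mm of the vee's middle, within 0.05 rad of parallel, not more than 2 mm high) with its end within 3 mm of the end stop, and the hold-down arm rests on it (angle within 0.08 rad of 0) (x of pipe in the frame of rest between -0.003 and 0.003 m and z of pipe in the frame of rest below 0.0305 m and y of pipe in the frame of rest below -0.007 m and angle between the y axis of pipe and the y axis of rest, either way round below 0.05 rad and value of joint hold_down between -0.08 and 0.08 rad and linear speed of pipe below 0.01 m/s); the robot touches nothing.
It fails at once if the pipe is lifted (its axis more than 50 mm above the bench, the ramp's crest needs 34 mm) or tipped up (height (world z) of pipe above 0.05 m or angle between pipe's own y axis and vertical below 1.3 rad or angle between pipe's own y axis and vertical above 1.84 rad).
It fails at once if the pipe is taken between the fingers (x of the grasp point in the frame of pipe between -0.013 and 0.013 m and z of the grasp point in the frame of pipe between -0.013 and 0.013 m and y of the grasp point in the frame of pipe between -0.063 and 0.063 m).
It fails at once if the meter, caliper or loupe is moved by more than 20 mm (distance of any of white_meter, caliper, loupe from where it was at the start of the episode above 0.02 m).
It also fails if it takes over 64 s, if anything falls off the work surface, if the arm or the gripper's body presses on something with over 40 N, if the wrist force passes 120 N, or if a joint passes its speed limit or range.

ROBOT

A 7-joint arm with a two-finger parallel gripper is mounted at the origin on a cart in front of the work surface, level with it; the furniture and walls round the work are solid. World frame = base frame: x ahead of the robot, y to its left, z up, the work surface at z = 0. Lengths are in m, angles in degrees, forces in N, time in s.
With the tool pointing down it reaches from about 0.425 to 0.875 m from the base axis. Payload 4.7 kg.
Tool frame: the origin (TCP) lies at the very end of the fingers, on their centre line; the grasp point (between the pads) lies 19 mm behind it; z points along the fingers, y is the line along which they close (so a half turn about z gives the same grasp; the last joint's range is limited). The gripper opens to 87 mm and grips with 3 to 60 N. Pads are 19 mm wide; open, the fingers measure 117 mm over their backs; the gripper's body (75 mm by 190 mm) begins 51 mm behind the grasp point.
Start: joints at [-65.541, 18.392, -4.016, 83.108, 1.295, 78.541, -3.26], TCP at [0.261, 0.595, 0.223] pointing down, gripper open.
Joint ranges: [-163.93, 163.93], [-17.29, 119.83], [-79.2, 71.16], [3.27, 140.29], [-89.18, 269.18], [5.43, 117.66], [-154.24, 154.24]. Speed limits (degrees/s): [147.25, 147.25, 180, 180, 180, 180, 180].

INTERFACE

Orientations are given as [roll, pitch, yaw] about the fixed x, y, z axes, in that order (R = Rz(yaw) Ry(pitch) Rx(roll)).
In Python, from cell import telemetry, cams, env gives the robot as it stands.
- The arm moves only by the tool arm_command, never from a script. Its argument "series" is text: rows parted by semicolons, each of 5 numbers parted by spaces: the shift along the tool's x, y, z in mm, then the turn about the tool's z in rad, then the closure in counts, from 0 (fully open) to 255 (shut). A call has 1 to 20 rows; each row shifts and turns the commanded pose from where the row before left it, along the tool's axes as they then stand; what a row does not reach is not made up. A row lasts 1/12 s, in which the tool goes at most 41.7 mm and 7.16 degrees, less where a joint would pass 70% of its speed; a pose out of reach is approached as far as the arm can. A call is refused whole if a number of a shift passes 41.7 or a number of a turn 0.125, either way. A call with a gripper value outside its range is refused whole. The fingers move at their own pace and stop on an object; "squeeze" is the grip in N (left out, the last holds). Time passes only in rows, so rows that do not move let the fingers close. It gives the time, the measured TCP pose, the force, the opening and the grip force at its end, in the units of the state.
- telemetry.get_obs(): the state, without advancing time (a new reading comes with each control period).
- cams.read_camera(name): name is "side" or "top" or "wrist"; returns the picture (400x640x3 uint8, blue, green, red); there is no depth.
- cams.calibration(name): a dict with "K" (3x3 intrinsics, pixels), "dist" ([k1, k2, p1, p2, k3] as OpenCV has them; the pictures are not rectified), "origin" and "rotation" of the camera in the world; the wrist camera has in their place "hand_eye" (4x4, takes a point from camera to tool coordinates, whose origin is the TCP and whose axes are the flange's). Camera axes: x right, y down, z forward; pixel columns grow to the right and rows downward; lengths in m; the calibration is good to about 2 mm. A picture is of the moment at which its call begins: read the wrist's pose just before it. calibration takes no time and is no camera call.
- env.sign_off(): hands the job in; it is judged then, once.
The state is a dict: "time_s": time; "qpos": joint angles; "joint_velocities": joint speeds; "effort": joint torques, N m; "tool_pos": TCP position; "tool_rot": TCP orientation; "force": force on the tool from outside, world axes, zero at the start; "wrist_torque": the same for the moment, N m; "grip_width": finger opening in m; "grasp_force": force on a finger pad.
Only numpy, scipy, OpenCV 4.12 (cv2) and the standard library are available. Lean on these libraries where they do the work, as an engineer would, in place of code of your own. Each camera call takes 0.05 s, during which the arm holds its last target. There are 200 camera calls.

## Working session

There is one attempt and no reset: what is moved stays moved. The work goes in short steps, Python scripts to look and compute and a tool call to move; the robot and the scene stay as the last step left them, time stands still between calls to the robot, and variables do not carry over. Pictures are saved under pics/ and viewed, at most 10 in all, crops included, and the job is handed in when it is done.

Besides the shell and the picture viewer there is one more tool, called in YAML: its name, and indented under it one key for each argument. arm_command: Moves the arm, as the interface text tells. Its arguments: {"type":"object","properties":{"series":{"type":"string"},"squeeze":{"type":"number"}},"required":["series"]}

```bash
mkdir -p pics
cat > h.py <<'E'
import numpy as np, cv2
from cell import telemetry, cams, env
from scipy.spatial.transform import Rotation as R
def ray(cam,uv):
    c=cams.calibration(cam);K=np.array(c["K"]);d=np.array(c["dist"])
    p=cv2.undistortPoints(np.array(uv,float).reshape(-1,1,2),K,d).reshape(-1,2)
    v=np.c_[p,np.ones(len(p))]@np.array(c["rotation"]).T
    return np.array(c["origin"]),v
def plane(cam,uv,z):
    o,v=ray(cam,uv); return o+v*((z-o[2])/v[:,2])[:,None]
def proj(cam,P):
    c=cams.calibration(cam);Rm=np.array(c["rotation"]).T
    return cv2.projectPoints(np.array(P,float).reshape(-1,3),cv2.Rodrigues(Rm)[0],-Rm@np.array(c["origin"]),np.array(c["K"]),np.array(c["dist"]))[0].reshape(-1,2)
def snap(cam,name):
    im=cams.read_camera(cam); cv2.imwrite(f"pics/{name}.png",im); return im
E
python3 - <<'E'
from h import *
s=telemetry.get_obs();print(s["time_s"],s["tool_pos"],s["tool_rot"])
for c in ("top","side"):
    snap(c,c+"0"); k=cams.calibration(c); print(c,k["origin"],np.round(k["rotation"],2).tolist(),k["K"][0])
E
```

```text
0.0 [0.26055365 0.59489461 0.22146107] [-1.79890831e+02  6.44582820e-03  1.56355536e+02]
top [ 0.39148916 -0.08876543  1.28995655] [-173.35, -0.37, -89.12] [507.65862806   0.         318.75356302]
side [ 0.39584179 -0.90230316  0.39558985] [-113.28, -0.63, -8.34] [391.46910827   0.         319.22043787]
```

View pics/top0.png

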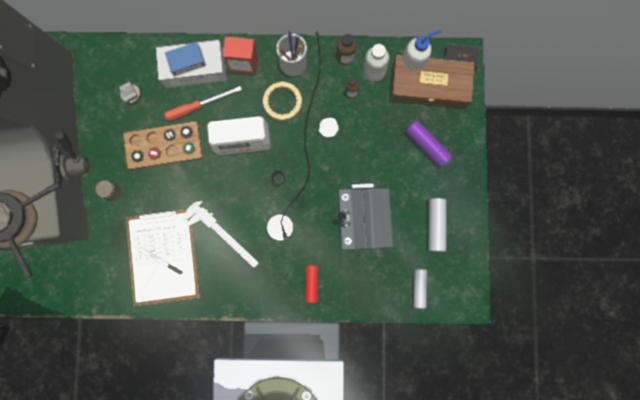

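View pics/side0.png

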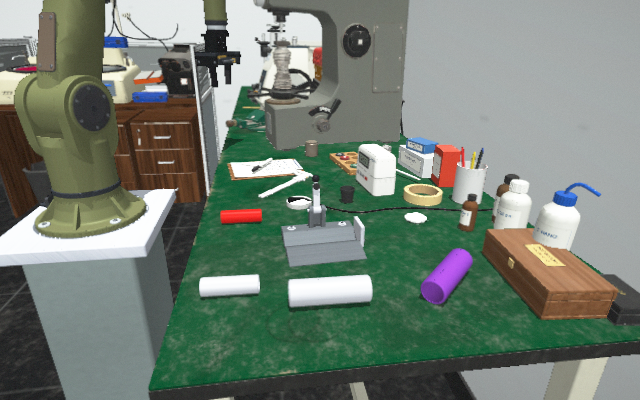

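The top view shows the target pipe at about (437,224), the smaller silver decoy at (420,288), the purple one at (429,143), and the rest over columns 340–391, rows 188–248 with the stop at (362,186). The side view shows the arm up at (316,190). Next I measure them.

```bash
sed -i 's/np.array(c\["rotation"\])/R.from_euler("xyz",c["rotation"],degrees=True).as_matrix()/' h.py
python3 - <<'E'
from h import *
im=cv2.imread("pics/top0.png")
hsv=cv2.cvtColor(im,cv2.COLOR_BGR2HSV)
m=((hsv[...,1]<60)&(hsv[...,2]>110)).astype(np.uint8)
m[:, :400]=0; m[:190]=0; m[320:]=0; m[:,480:]=0
for c in cv2.findContours(m,0,1)[0]:
    if cv2.contourArea(c)>100:
        r=cv2.minAreaRect(c);b=cv2.boxPoints(r);print("pipe",r,plane("top",b,0.021).round(4).tolist(),plane("top",[r[0]],.021))
m=((hsv[...,1]<70)&(hsv[...,2]<150)).astype(np.uint8)
q=np.zeros_like(m);q[170:265,325:405]=m[170:265,325:405]
q=cv2.morphologyEx(q,cv2.MORPH_OPEN,np.ones((5,5)))
for c in cv2.findContours(q,0,1)[0]:
    if cv2.contourArea(c)>100:
        r=cv2.minAreaRect(c);print("rest",r,cv2.boxPoints(r).tolist())
print(proj("top",[[.3,-.3,0],[.4,-.3,0],[.3,-.2,0]]))
a=cv2.resize(im[165:325,320:480],(800,800),interpolation=cv2.INTER_CUBIC)[:600]
b=cv2.imread("pics/side0.png")[165:315,240:420]
b=cv2.resize(b,(720,600),interpolation=cv2.INTER_CUBIC)
cv2.imwrite("pics/ca.png",a);cv2.imwrite("pics/cb.png",b)
E
```

```text
pipe ((420.2970886230469, 288.0718994140625), (12.909676551818848, 40.167884826660156), 2.2906100749969482) [[0.2818, -0.331, 0.021], [0.3801, -0.3355, 0.021], [0.3792, -0.3676, 0.021], [0.281, -0.3629, 0.021]] [[ 0.33031908 -0.34923246  0.021     ]]
pipe ((437.5, 224.0), (54.0, 17.0), 90.0) [[0.5579, -0.3729, 0.021], [0.5586, -0.416, 0.021], [0.4227, -0.4142, 0.021], [0.422, -0.3716, 0.021]] [[ 0.4898974  -0.39367898  0.021     ]]
rest ((331.5, 257.0), (14.0, 13.0), 90.0) [[325.0, 250.0], [338.0, 250.0], [338.0, 264.0], [325.0, 264.0]]
rest ((370.7124328613281, 221.6858673095703), (69.97799682617188, 63.5921630859375), 86.18592071533203) [[336.65936279296875, 188.88941955566406], [400.11065673828125, 184.65931701660156], [404.7655029296875, 254.48231506347656], [341.314208984375, 258.71240234375]]
[[399.07890755 299.59429039]
 [398.9970368  259.50546742]
 [359.24425126 299.03293514]]
```

View pics/ca.png

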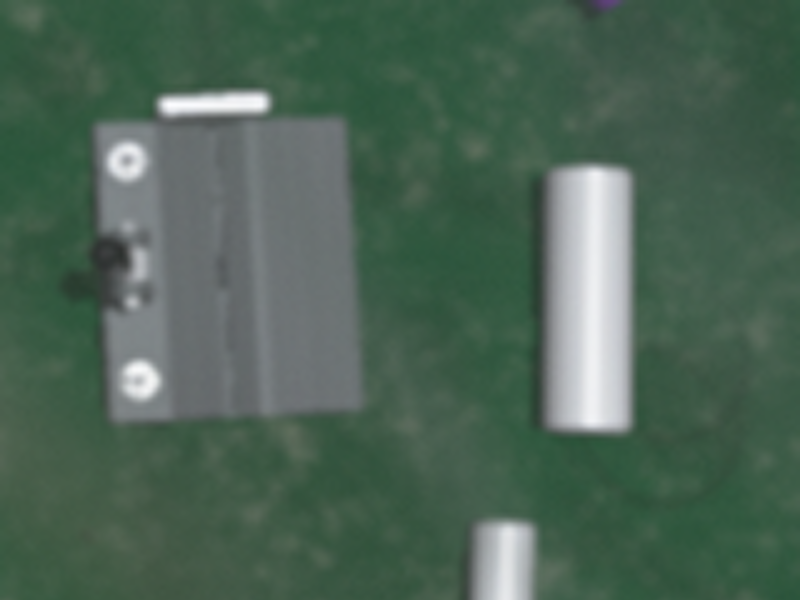

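View pics/cb.png

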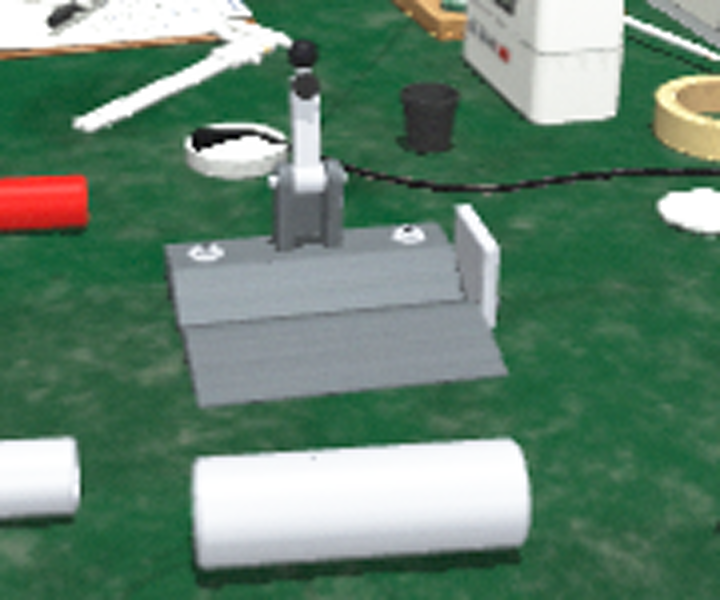

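The crops show the ramp's bench-level corners at full-image (389.2,188.6) and (392.4,247), and the block's rear corners at (339,189.4) and (342.2,249.2). The pipe spans columns 429–446, rows 198–251. The ball is at about (341.8,216).

Run:
```python
from h import *
f=lambda u,v:[320+u/5-.4,165+v/5-.4]
A=plane("top",[f(346,118),f(362,410)],0); B=plane("top",[f(95,122),f(111,421)],.021)
print("ramp",A.round(4).tolist(),"back",B.round(4).tolist())
# known rest coords: ramp (-68,-75),(-68,75), back (62,-75),(62,75)
L=np.array([[-68,-75],[-68,75],[62,-75],[62,75]])/1e3
W=np.r_[A,B][:,:2]
lc=L-L.mean(0);wc=W-W.mean(0)
U,S,V=np.linalg.svd(lc.T@wc);D=np.diag([1,np.sign(np.linalg.det(U@V))]);Rm=(U@D@V).T
t=W.mean(0)-Rm@L.mean(0);print("rest",t,"R",Rm,"yaw",np.degrees(np.arctan2(Rm[1,0],Rm[0,0])));print("res mm",((L@Rm.T+t-W)*1e3).round(1).tolist())
np.savez("rest.npz",R=Rm,t=t)
im=cv2.imread("pics/top0.png");g=cv2.cvtColor(im,cv2.COLOR_BGR2HSV)
m=((g[...,1]<70)&(g[...,2]>100)).astype(np.uint8);m[:,:410]=0;m[:190]=0;m[260:]=0;m[:,470:]=0
p=np.argwhere(m)[:,::-1].astype(float)
rows=[(r,p[p[:,1]==r,0].mean()) for r in range(203,247)]
k,b=np.polyfit(*zip(*rows),1)
P=plane("top",[[k*198+b,198],[k*251+b,251]],.021)
print("pipe ends",P,"in rest",((P[:,:2]-t)@Rm).round(4))
d=P[1]-P[0];print("angle vs rest y",np.degrees(np.arctan2(d[1],d[0])-np.arctan2(Rm[1,1],Rm[0,1])))
# same from side: outline
print("side proj of pipe ends+rest corners",proj("side",np.r_[P,A]))
o1,v1=ray("top",[f(110,252)]);o2,v2=ray("side",[[240+303/4-.4,165+52/4-.4],])
M=np.array([v1[0],-v2[0]]).T;s=np.linalg.lstsq(M,o2-o1,rcond=None)[0];q=(o1+s[0]*v1[0],o2+s[1]*v2[0]);print("ball",q,"rest",(q[0][:2]-t)@Rm)
for n,x in dict(meter=(238,135),loupe=(278,178),caliper=(225,235),sm=(420,288)).items(): print(n,plane("top",[x],.02)[0].round(3))
```

```text
ramp [[0.5818, -0.2743, 0.0], [0.4323, -0.2823, 0.0]] back [[0.5746, -0.1443, 0.021], [0.4243, -0.1539, 0.021]]
rest [ 0.50305566 -0.21069202] R [[-0.05880243 -0.99826964]
 [ 0.99826964 -0.05880243]] yaw 93.37107557709159
res mm [[0.1, 0.1], [-0.1, -0.7], [-0.3, -0.1], [0.3, 0.7]]
pipe ends [[ 0.55571456 -0.39458676  0.021     ]
 [ 0.4223643  -0.39337142  0.021     ]] in rest [[-0.1867 -0.0418]
 [-0.1776  0.0913]]
angle vs rest y 356.10675141136477
side proj of pipe ends+rest corners [[369.21693424 287.88169496]
 [286.21548857 294.00313348]
 [365.35502212 258.8819609 ]
 [287.74999241 266.58569662]]
ball (array([ 0.49931116, -0.14738553,  0.12358485]), array([ 0.50140556, -0.14760478,  0.12378948])) rest [6.34171385e-02 1.54478509e-05]
meter [0.71  0.114 0.02 ]
loupe [0.6   0.009 0.02 ]
caliper [0.454 0.138 0.02 ]
sm [ 0.33  -0.349  0.02 ]
```

arm_command:
  series: "-19.5 -27.8 0 0 0;-19.5 -27.8 0 0 0;-19.5 -27.8 0 0 0;-19.5 -27.8 0 0 0;-19.5 -27.8 0 0 0;-19.5 -27.8 0 0 0;0 0 0 0.122 0;0 0 0 0.122 0;0 0 0 0.122 0;0 0 0 0.122 0;0 0 0 0.122 0;0 0 0 0.122 0;0 0 0 0.122 0;0 0 0 0.122 0;0 0 0 0.122 0;0 0 0 0 0;0 0 0 0 0"

```text
time_s: 1.52
tool_pos: [0.3009, 0.3955, 0.2223]
tool_rot: [-180.0, 0.0, 93.6]
force: [-0.0, -0.2, 0.6]
grip_width: 0.0869
grasp_force: 0.0
```

arm_command:
  series: "-35.7 23 0 0 0;-35.7 23 0 0 0;-35.7 23 0 0 0;-35.7 23 0 0 0;-35.7 23 0 0 0;-35.7 23 0 0 0;-35.7 0 0 0 0;-35.7 0 0 0 0;-35.7 0 0 0 0;-35.7 0 0 0 0;-35.7 0 0 0 0;-35.7 0 0 0 0;-35.7 0 0 0 0;-35.7 0 0 0 0;-35.7 0 0 0 0;-35.7 0 0 0 0;-35.7 0 0 0 0;-35.7 0 0 0 0;-35.7 0 0 0 0;-35.7 0 0 0 0"

```text
time_s: 3.18
tool_pos: [0.4787, -0.3063, 0.2227]
tool_rot: [180.0, -0.0, 93.7]
force: [-0.5, -0.1, 0.3]
grip_width: 0.0869
grasp_force: 0.0
```

arm_command:
  series: "-35.7 0 0 0 0;-35.7 0 0 0 0;-35.7 0 0 0 0;-35.7 0 0 0.004 0;0 0 20 0 0;0 0 25 0 0;0 0 25 0 0;0 0 25 0 0;0 0 25 0 0;0 0 20 0 0;0 0 10 0 0;0 0 0 0 0;0 0 0 0 0;0 0 0 0 0"

```text
time_s: 4.35
tool_pos: [0.4881, -0.4482, 0.0741]
tool_rot: [179.9, 0.1, 93.3]
force: [-0.3, -0.1, 0.3]
grip_width: 0.0872
grasp_force: 0.0
```

arm_command:
  series: "0 0 20 0 0;0 0 20 0 0;0 0 12 0 0;0 0 7 0 0;0 0 0 0 0;0 0 0 0 0;4 0 0 0 0;4 0 0 0 0;4 0 0 0 0;3 0 0 0 0;3 0 0 0 0;3 0 0 0 0;3 0 0 0 0;3 0 0 0 0;3 0 0 0 0;3 0 0 0 0;3 0 0 0 0;3 0 0 0 0;3 0 0 0 0"

```text
time_s: 5.93
tool_pos: [0.485, -0.4052, 0.0135]
tool_rot: [180.0, -0.0, 93.2]
force: [-0.1, -1.4, 0.6]
grip_width: 0.0869
grasp_force: 0.1
```

Run:
```python
from h import *
d=np.load("rest.npz");s=telemetry.get_obs();print("tcp rest",((s["tool_pos"][:2]-d["t"])@d["R"]).round(4),s["tool_pos"],s["force"])
snap("top","t1");im=snap("side","s1")
cv2.imwrite("pics/s1c.png",cv2.resize(im[150:330,180:440],(780,540)))
```

```text
tcp rest [-0.1931  0.0295] [ 0.48497133 -0.40519001  0.01352294] [-0.13271418 -1.41842374  0.62982528]
```

View pics/s1c.png

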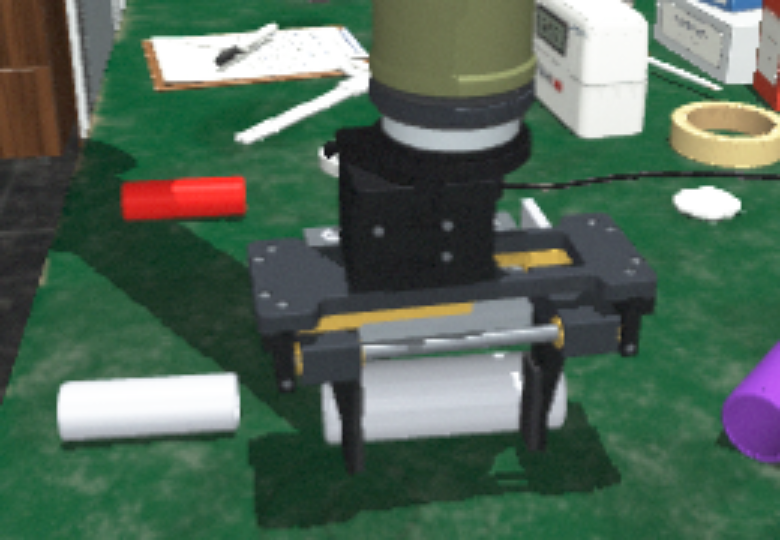

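Both fingers stand behind the pipe and are square to it. I keep rolling it.

arm_command:
  series: "4 0 0 0 0;4 0 0 0 0;4 0 0 0 0;4 0 0 0 0;4 0 0 0 0;4 0 0 0 0;4 0 0 0 0;4 0 0 0 0;4 0 0 0 0;4 0 0 0 0;4 0 0 0 0;4 0 0 0 0;4 0 0 0 0;4 0 0 0 0;4 0 0 0 0;4 0 0 0 0;4 0 0 0 0;4 0 0 0 0;4 0 0 0 0;4 0 0 0 0"

```text
time_s: 7.7
tool_pos: [0.4805, -0.3252, 0.0136]
tool_rot: [180.0, -0.0, 93.2]
force: [-0.2, 0.3, -0.2]
grip_width: 0.0874
grasp_force: 0.1
```

Run:
```python
from h import *
d=np.load("rest.npz");s=telemetry.get_obs();print("tcp rest",((s["tool_pos"][:2]-d["t"])@d["R"]).round(4),s["tool_pos"],s["tool_rot"],s["force"])
a=snap("top","t2");b=snap("side","s2")
cv2.imwrite("pics/c2.png",np.hstack([cv2.resize(a[165:325,320:480],(400,400)),cv2.resize(b[170:330,240:400],(400,400))]))
```

```text
tcp rest [-0.113   0.0292] [ 0.48051097 -0.32520832  0.01355757] [ 1.79996589e+02 -2.23943670e-03  9.32094923e+01] [-0.2278923   0.25102796 -0.19204352]
```

View pics/c2.png

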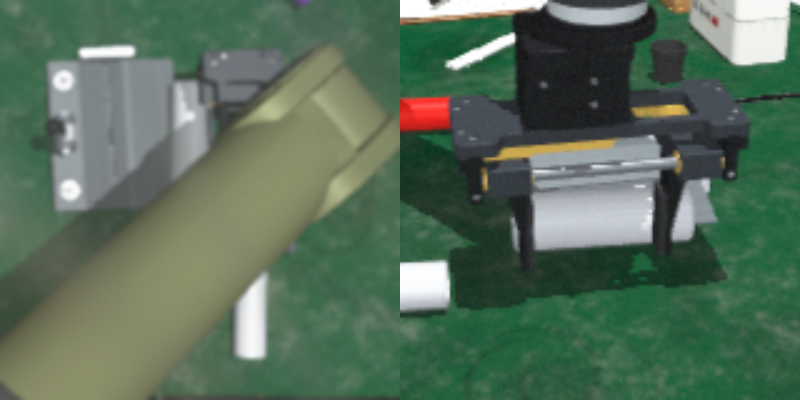

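The pipe is at the foot of the ramp, parallel to the rest. Next it goes up the ramp.

arm_command:
  series: "4 0 0 0 0;4 0 0 0 0;4 0 0 0 0;4 0 0 0 0;4 0 0 0 0;4 0 0 0 0;4 0 -1 0 0;4 0 -1 0 0;4 0 -1 0 0;4 0 -1 0 0;4 0 -1 0 0;4 0 -1 0 0;4 0 -1 0 0;4 0 -1 0 0;4 0 0 0 0;4 0 0 0 0;4 0 0 0 0;4 0 0 0 0;0 0 0 0 0;0 0 0 0 0"

```text
time_s: 9.47
tool_pos: [0.4764, -0.2526, 0.0212]
tool_rot: [-180.0, -0.1, 93.3]
force: [0.6, -1.0, 0.1]
grip_width: 0.0871
grasp_force: 0.0
```

Run:
```python
from h import *
d=np.load("rest.npz");s=telemetry.get_obs();print("tcp rest",((s["tool_pos"][:2]-d["t"])@d["R"]).round(4),s["tool_pos"],s["tool_rot"],s["force"])
a=snap("top","t3");b=snap("side","s3")
cv2.imwrite("pics/c3.png",np.hstack([cv2.resize(a[165:265,320:420],(400,400)),cv2.resize(b[180:280,260:360],(400,400))]))
```

```text
tcp rest [-0.0403  0.0291] [ 0.47638469 -0.25260491  0.02118142] [-1.79963589e+02 -5.94059393e-02  9.32852864e+01] [ 0.63679132 -1.02893931  0.11979085]
```

View pics/c3.png

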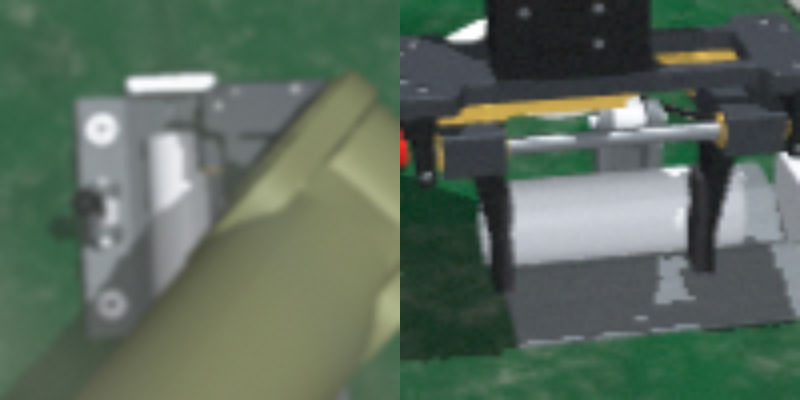

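The pipe has dropped into the vee. I back off, close the fingers and move round to the near end.

arm_command:
  series: "-10 0 0 0 0;-10 0 0 0 0;0 0 -20 0 0;0 0 -20 0 0;0 0 -20 0 0;0 0 -20 0 0;11 -19 0 0 255;11 -19 0 0 255;11 -19 0 0 255;11 -19 0 0 255;11 -19 0 0 255;0 0 0 0 255;0 0 0 0 255;0 0 0 0 255;0 0 0 0 255;0 0 0 0 255;0 0 0 0 255"
  squeeze: 5

```text
time_s: 10.98
tool_pos: [0.38, -0.2248, 0.1015]
tool_rot: [-180.0, 0.1, 93.2]
force: [-0.4, 0.1, 0.6]
grip_width: 0.0216
grasp_force: 0.0
```

Run:
```python
from h import *
d=np.load("rest.npz");s=telemetry.get_obs();print("tcp rest",((s["tool_pos"][:2]-d["t"])@d["R"]).round(4),s["tool_pos"],s["tool_rot"],s["force"],s["grip_width"])
a=snap("top","t4");b=snap("side","s4")
cv2.imwrite("pics/c4.png",np.hstack([cv2.resize(a[165:265,320:420],(400,400)),cv2.resize(b[160:260,260:360],(400,400))]))
f=lambda x,y,z:np.r_[d["t"]+d["R"]@[x,y],z]
print("predicted pipe ends top/side",proj("top",[f(0,-.04,.0285),f(0,.09,.0285)]),proj("side",[f(0,-.04,.0285),f(0,.09,.0285)]))
```

```text
tcp rest [-0.0068  0.1237] [ 0.38000089 -0.22476469  0.10152219] [-1.79953444e+02  6.86307027e-02  9.31802390e+01] [-0.35762525  0.09840514  0.61776745] 0.021575910802148664
predicted pipe ends top/side [[364.16260574 201.4779872 ]
 [366.98141055 253.58658031]] [[339.36261587 231.06657654]
 [275.33273748 236.64374157]]
```

View pics/c4.png

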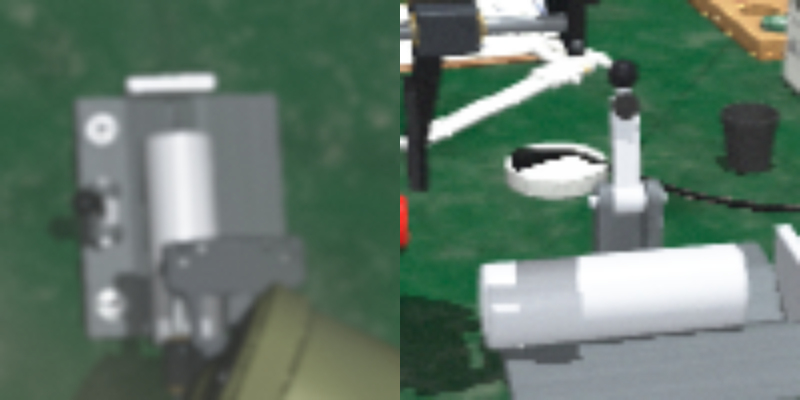

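The pipe is seated: its axis column is about 365 in the top view against 364 predicted. Its far end is about 24 mm from the stop and the arm is still up. Next I lower the fingers and push it along.

arm_command:
  series: "0 0 20 0 255;0 0 20 0 255;0 0 20 0 255;0 0 15 0 255;0 0 8 0 255;0 0 0 0 255;0 0 0 0 255;0 4 0 0 255;0 4 0 0 255;0 4 0 0 255;0 4 0 0 255;0 3 0 0 255;0 2 0 0 255;0 2 0 0 255;0 2 0 0 255;0 2 0 0 255;0 2 0 0 255;0 2 0 0 255;0 2 0 0 255;0 0 0 0 255"

```text
time_s: 12.75
tool_pos: [0.4121, -0.2223, 0.0184]
tool_rot: [-179.9, -0.0, 93.2]
force: [-1.6, 0.6, 1.7]
grip_width: 0.0008
grasp_force: 1.0
```

arm_command:
  series: "0 2 0 0 255;0 2 0 0 255;0 2 0 0 255;0 2 0 0 255;0 2 0 0 255;0 0 0 0 255"

```text
time_s: 13.25
tool_pos: [0.4233, -0.2216, 0.0185]
tool_rot: [180.0, 0.0, 93.2]
force: [-2.0, 0.1, 0.1]
grip_width: 0.0006
grasp_force: 0.7
```

```bash
cat > st.py <<'E'
from h import *
import sys
n=sys.argv[1]
d=np.load("rest.npz");s=telemetry.get_obs();print("tcp rest",((s["tool_pos"][:2]-d["t"])@d["R"]).round(4),s["tool_pos"],s["force"],s["grip_width"])
a=snap("top","t"+n);b=snap("side","s"+n)
cv2.imwrite(f"pics/c{n}.png",np.hstack([cv2.resize(a[165:265,320:420],(400,400)),cv2.resize(b[160:260,260:360],(400,400))]))
g=cv2.cvtColor(b,cv2.COLOR_BGR2GRAY);print(g[236:239,335:370].mean(0).astype(int))
E
python3 st.py 5
```

```text
tcp rest [-0.0062  0.0803] [ 0.42330099 -0.22159514  0.01853021] [-1.99820598  0.11791043  0.10446718] 0.0006479060064742474
[200 199 197 197 194 193 194 193 191 192 190 190 189 188 187 187 181 159
 162 151 119 129 138 138 140 157 210 213 196 125  94  91  87  87  81]
```

View pics/c5.png

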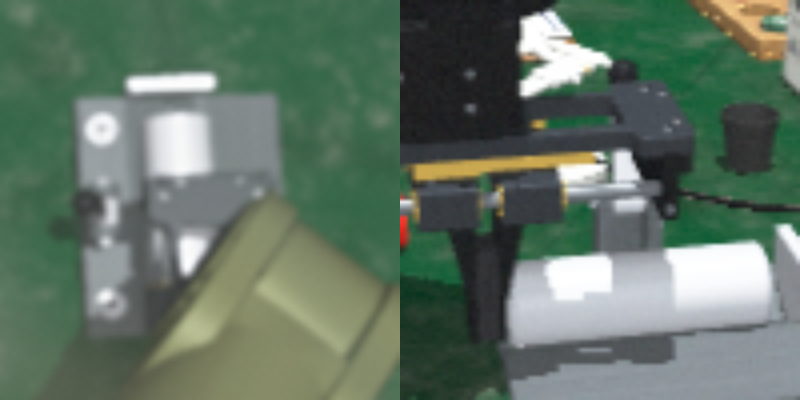

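The pipe is sliding endways with about 2 N on the tool, and its far end is still about 10 mm short of the stop. I push on until the force rises.

arm_command:
  series: "0 2 0 0 255;0 2 0 0 255;0 2 0 0 255;0 2 0 0 255;0 0 0 0 255"

```text
time_s: 13.77
tool_pos: [0.4313, -0.2212, 0.0186]
tool_rot: [180.0, 0.0, 93.2]
force: [-1.5, 0.7, 0.2]
grip_width: 0.0006
grasp_force: 0.7
```

arm_command:
  series: "0 1 0 0 255;0 1 0 0 255;0 0 0 0 255"

```text
time_s: 14.02
tool_pos: [0.4328, -0.2211, 0.0186]
tool_rot: [180.0, 0.0, 93.2]
force: [-2.1, 0.8, 0.9]
grip_width: 0.0005
grasp_force: 1.1
```

arm_command:
  series: "0 1 0 0 255;0 1 0 0 255;0 0 0 0 255"

```text
time_s: 14.27
tool_pos: [0.4349, -0.221, 0.0186]
tool_rot: [180.0, 0.0, 93.2]
force: [-3.2, 0.1, 0.3]
grip_width: 0.0005
grasp_force: 1.0
```

arm_command:
  series: "0 1 0 0 255;0 1 0 0 255;0 0 0 0 255"

```text
time_s: 14.52
tool_pos: [0.4369, -0.2209, 0.0186]
tool_rot: [180.0, 0.0, 93.2]
force: [-2.2, -0.6, -1.2]
grip_width: 0.0001
grasp_force: 1.0
```

arm_command:
  series: "0 1 0 0 255;0 1 0 0 255;0 0 0 0 255"

```text
time_s: 14.77
tool_pos: [0.4388, -0.2208, 0.0186]
tool_rot: [180.0, 0.0, 93.2]
force: [-2.3, -0.2, -0.3]
grip_width: 0.0009
grasp_force: 1.1
```

```bash
python3 st.py 6
```

```text
tcp rest [-0.0063  0.0648] [ 0.43875697 -0.22080681  0.01855251] [-2.30237148 -0.20330763 -0.28224199] 0.0009006031599521196
[191 193 198 196 196 195 194 194 193 190 193 189 189 188 188 187 187 185
 184 184 184 184 183 177 157 157 209 213 196 123  94  91  86  84  82]
```

arm_command:
  series: "0 1 0 0 255;0 1 0 0 255;0 0 0 0 255"

```text
time_s: 15.12
tool_pos: [0.4388, -0.2207, 0.0183]
tool_rot: [-179.8, -0.1, 93.2]
force: [-6.5, 0.3, 4.0]
grip_width: 0.0009
grasp_force: 3.9
```

arm_command:
  series: "0 1 0 0 255;0 1 0 0 255;0 0 0 0 255"

```text
time_s: 15.37
tool_pos: [0.4389, -0.2207, 0.0181]
tool_rot: [-179.6, -0.1, 93.2]
force: [-11.9, 1.5, 9.7]
grip_width: -0.0002
grasp_force: 6.7
```

arm_command:
  series: "0 1 0 0 255;0 1 0 0 255;0 0 0 0 255"

```text
time_s: 15.62
tool_pos: [0.4389, -0.2207, 0.0179]
tool_rot: [-179.4, -0.2, 93.1]
force: [-17.1, -0.2, 14.0]
grip_width: 0.0003
grasp_force: 9.7
```

The tool stopped and the force rose, so something is blocking it, presumably the pipe at the stop. I back off and check.

arm_command:
  series: "0 -6 0 0 255;0 -10 0 0 255;0 -10 0 0 255;0 -10 0 0 255;0 0 -20 0 255;0 0 -20 0 255;0 0 -20 0 255;0 0 -20 0 255;0 0 -20 0 255;-20 -15 0 0 255;-30 -10 0 0 255;-30 0 0 0 255;0 0 0 0 255;0 0 0 0 255"

```text
time_s: 16.78
tool_pos: [0.3873, -0.3053, 0.1186]
tool_rot: [-180.0, 0.1, 93.0]
force: [0.5, 0.2, -0.8]
grip_width: 0.0005
grasp_force: 0.0
```

```bash
python3 st.py 7
python3 - <<'E'
from h import *
a=cv2.imread("pics/t7.png")[175:265,325:415];b=cv2.imread("pics/s7.png")[185:275,270:380]
cv2.imwrite("pics/d7.png",np.hstack([cv2.resize(a,(390,390),interpolation=cv2.INTER_CUBIC),cv2.resize(b,(400,390),interpolation=cv2.INTER_CUBIC)]))
d=np.load("rest.npz");f=lambda x,y,z:np.r_[d["t"]+d["R"]@[x,y],z]
for y in(-.075,-.072,-.068): print(y,proj("side",[f(-.0212,y,.0285)]),proj("top",[f(0,y,.0497),f(0,y+.13,.0497)]))
g=cv2.cvtColor(cv2.imread("pics/t7.png"),cv2.COLOR_BGR2GRAY);print(g[180:200,362:366].mean(1).astype(int),g[238:256,364:369].mean(1).astype(int));print(g[210,350:380],g[240,350:380])
E
```

```text
tcp rest [-0.0877  0.1211] [ 0.38732048 -0.30532455  0.118568  ] [ 0.53823659  0.24171974 -0.81743943] 0.0004892197506271875
[200 200 198 194 195 195 193 192 192 192 190 188 189 189 186 186 185 186
 185 183 183 182 182 177 157 158 209 213 197 123  93  90  85  86  79]
-0.075 [[358.97597829 234.41666536]] [[364.21651418 186.41312047]
 [367.08067592 239.06184267]]
-0.072 [[357.53421427 234.54493593]] [[364.28207013 187.61393922]
 [367.14732617 240.29153213]]
-0.068 [[355.60872309 234.71628919]] [[364.36951846 189.21607713]
 [367.23623117 241.93214287]]
[ 82  81  86 137 214 242 239 219 222 231 232 231 232 233 233 233 233 233
 234 233] [233 193 133 111 112 111 111 111 112 109  97  85  84  89  90  88  85  84]
[135 132 123 115 107  98 110 140 167 184 199 212 218 227 238 243 241 231
 222 217 209 194 170 140 120 120 119 119 120 119] [243 215 156 129 118 113 108 100 102 113 123 127 131 132 134 136 135 133
 128 125 122 125 131 130 123 119 118 119 114  97]
```

View pics/d7.png

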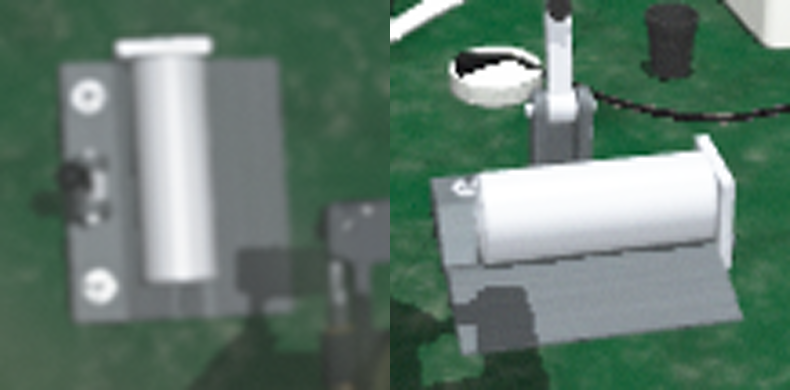

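The pipe is home: its far end is at column 358.7 in the side view and its near end at row 239.5 in the top view. Both match the predictions for y = -75 mm to about 1 mm, and the arm is still up. Next I go behind the ball.

arm_command:
  series: "0 0 -20 0 255;0 0 -20 0 255;0 0 -20 0 255;0 0 -20 0 255;32 20 0 0 255;32 20 0 0 255;32 20 0 0 255;32 20 0 0 255;32 20 0 0 255;33 21 0 0 255;0 0 0 0 255;0 0 20 0 255;0 0 20 0 255;0 0 20 0 255;0 0 17 0 255;0 0 10 0 255;0 0 0 0 255;0 0 0 0 255"

```text
time_s: 18.38
tool_pos: [0.4979, -0.1037, 0.1117]
tool_rot: [-180.0, -0.0, 93.3]
force: [0.8, -0.2, 0.3]
grip_width: 0.0005
grasp_force: 0.0
```

```bash
python3 st.py 8|head -1
```

```text
tcp rest [ 0.1071 -0.0012] [ 0.49794955 -0.10372179  0.11173473] [ 0.79103113 -0.24930838  0.3103597 ] 0.0005221272739617119
```

arm_command:
  series: "-5 0 0 0 255;-5 0 0 0 255;-4 0 0 0 255;-4 0 0 0 255;-4 0 0 0 255;-4 0 0 0 255;-4 0 0 0 255;-4 0 0 0 255;-4 0 0 0 255;-4 0 0 0 255;-4 0 0 0 255;-4 0 0 0 255;-4 0 0 0 255;-4 0 0 0 255;-4 0 0 0 255;-4 0 0 0 255;-4 0 0 0 255;-3 0 0 0 255;-3 0 0 0 255;0 0 0 0 255"

```text
time_s: 20.15
tool_pos: [0.5024, -0.1811, 0.1117]
tool_rot: [180.0, 0.0, 93.2]
force: [1.0, 0.7, -0.4]
grip_width: 0.0005
grasp_force: 0.0
```

arm_command:
  series: "-4 0 0 0 255;-4 0 0 0 255;-4 0 0 0 255;0 0 0 0 255;0 0 0 0 255;0 0 0 0 255;0 0 0 0 255;0 0 0 0 255;0 0 0 0 255;0 0 0 0 255;0 0 0 0 255;0 0 0 0 255"

```text
time_s: 21.15
tool_pos: [0.5031, -0.1921, 0.1115]
tool_rot: [180.0, -0.0, 93.2]
force: [-0.1, -0.3, 0.0]
grip_width: 0.0001
grasp_force: 0.0
```

```bash
python3 st.py 9|head -1
python3 - <<'E'
from h import *
a=cv2.imread("pics/t9.png")[175:265,325:415];b=cv2.imread("pics/s9.png")[165:275,260:380]
cv2.imwrite("pics/d9.png",np.hstack([cv2.resize(a,(390,390),interpolation=cv2.INTER_CUBIC),cv2.resize(b,(400,390),interpolation=cv2.INTER_CUBIC)]))
E
```

```text
tcp rest [ 0.0186 -0.0011] [ 0.50309219 -0.1920563   0.11154815] [-0.14195783 -0.25033488  0.01065807] 0.00012451429676909193
```

I have viewed all ten pictures, so from here I check by numbers. First I retreat upwards and clear.

arm_command:
  series: "0 0 -20 0 255;0 0 -30 0 255;0 0 -35 0 255;0 0 -35 0 255;30 0 0 0 255;35 0 0 0 255;35 0 0 0 255;35 0 0 0 255;35 0 0 0 255;35 0 0 0 255;35 0 0 0 255;0 0 0 0 255;0 0 0 0 255;0 0 0 0 255"

```text
time_s: 22.42
tool_pos: [0.4897, 0.0468, 0.2315]
tool_rot: [180.0, 0.0, 93.2]
force: [-0.1, -0.2, -0.4]
grip_width: 0.0007
grasp_force: 0.0
```

```bash
python3 st.py 10|head -1
python3 - <<'E'
from h import *
d=np.load("rest.npz");f=lambda x,y,z:np.r_[d["t"]+d["R"]@[x,y],z]
ball=lambda t:f(.05-.066*np.cos(t),0,.058+.066*np.sin(t))
for n,r in (("top",(340,195,385,240)),("side",(280,175,345,250))):
    im=cv2.imread(f"pics/{'t' if n=='top' else 's'}10.png");g=cv2.cvtColor(im,cv2.COLOR_BGR2GRAY)
    x0,y0,x1,y1=r;m=(g[y0:y1,x0:x1]<60).astype(np.uint8)
    k=cv2.connectedComponentsWithStats(m)
    print(n,[( (c+[x0,y0]).round(1).tolist(),int(s[4])) for c,s in zip(k[3][1:],k[2][1:]) if s[4]>5])
    for t in (0,.1,.3,.8,1.2,1.7): print(t,proj(n,[ball(t)])[0].round(1))
g=cv2.cvtColor(cv2.imread("pics/t10.png"),cv2.COLOR_BGR2GRAY);print(g[236:243,364:369].mean(1).astype(int));print(g[200,350:380]);print(g[235,350:380])
print(cv2.cvtColor(cv2.imread("pics/s10.png"),cv2.COLOR_BGR2GRAY)[236:239,350:366].mean(0).astype(int))
E
```

```text
tcp rest [ 0.2579 -0.0018] [0.48969938 0.04683547 0.23154795] [-0.0501944  -0.17068256 -0.42172861] 0.0006960003747369047
top []
0 [372.7 216.1]
0.1 [372.9 215.8]
0.3 [372.4 215.4]
0.8 [366.5 214.6]
1.2 [357.6 214.5]
1.7 [343.7 214.9]
side [([301.7, 192.6], 478), ([342.2, 195.3], 66), ([315.8, 202.7], 15), ([334.7, 208.6], 29), ([322.9, 223.4], 33)]
0 [322. 223.]
0.1 [322.  219.9]
0.3 [321.8 213.3]
0.8 [320.1 196.7]
1.2 [317.9 185.9]
1.7 [314.8 178.6]
[241 242 240 206 142 119 119]
[143 134 127 122 115 116 137 166 187 204 217 223 230 238 244 244 240 231
 224 218 208 187 159 136 130 129 129 129 130 129]
[145 145 145 136 125 121 115 115 139 169 190 206 218 224 232 242 246 246
 242 235 229 225 218 198 166 139 128 128 127 129]
[184 185 184 185 183 183 182 182 175 156 156 211 211 194 124  93]
```

```bash
python3 -c "
from cell import env
print(env.sign_off())"
```

```text
the job is handed in; nothing more can be done
None
```

I handed the job in at about 22.5 s: by my image measurements the pipe is seated in the vee within about 1 mm of the end stop, the hold-down arm rests on it, and the robot is clear; the hand-in call gave no verdict.

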